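Build up a shaft: spacer, washer, spring-held retainer

TASK

Build up the shaft on the assembly stand: slide the spacer tube over it onto the sprung sleeve, lay the washer on the spacer, then push the thick retainer collar down the shaft, squeezing the stack against the spring, until the shaft's three catches spring out over the collar and hold it down. Feel your way down to the stop: never press on the stand or the stack with more than 25 N, and leave the steel cup, the bottle and the angle bracket where they are.

Things in the scene. Friction and masses are not known exactly. Their poses are not given: they have to be found in the camera images.
- stand: fixed stand: base plate 110 x 84 x 12 mm, grey housing block 56 x 56 mm up to 44 mm. Origin: centre of the underside, on the axis of the upright shaft; z up. A sprung steel sleeve, 40 mm across, stands out of the housing round the shaft: its top (seat of the stack) is 70 mm above the origin when unloaded. It yields downward at 7 N, rising to 9.5 N at its 24 mm of travel
- housing_top (a point): centre of the housing's top, 44 mm above the stand's origin, on the shaft axis. The shaft (16.6 mm thick) is clamped higher or lower from job to job, its height is not reported: a flange on it, hidden in the sleeve 3 to 23 mm below its unloaded top, is the stiff stop for the spacer (20 N/mm). The shaft's tapered tip (from 52 mm) ends 62 mm above the flange, 109 to 129 mm above the origin
- spacer: loose plain steel tube, outside 36 mm, bore 21.2 mm, 20 mm high, 50 g, standing on its end. Origin: centre of the underside, z along the bore; both ends alike
- washer: loose flat steel washer, outside 40 mm, bore 21.2 mm, 8 mm thick, 40 g. Origin: centre of the underside, z along the bore; both faces alike
- retainer: loose dark steel collar, knurled rim, outside 48 mm, bore 18 mm, 14 mm high, about 90 g. Origin: centre of the underside, z along the bore; both faces alike. Three sprung catches on the shaft (20.7 mm circle, flat undersides 42.8 mm above the flange, sloping in up to 54 mm) let spacer and washer by but press on its bore (1 to 5 N); they spring out over it 0.8 mm above the stop
- steel_cup_1: bystander: turned steel cup, 60 mm across, 52 mm high; origin at the centre of the underside
- flux_bottle: bystander: small white bottle with a black cap, 32 mm across, 75 mm high; origin at the centre of the underside
- bracket_1: bystander: dark angle bracket, 30 x 44 x 30 mm; origin at the centre of the underside
Mind the look-alikes: they are no part of the job. Leave any red look-alike of the spacer alone.

How it is judged (in metres and radians):
On the way, in this order (a step that is already met when the one before it is completed fails the run):
1. the spacer stands on the sleeve, round the shaft (horizontal distance between spacer and stand below 0.004 m and z of spacer in the frame of stand between 0.0685 and 0.0715 m and angle between spacer's own z axis and vertical below 0.08 rad and contact force between the fingers and spacer below 0.1 N), for 0.2 s.
2. the washer lies on the spacer, round the shaft (horizontal distance between each of spacer, washer and stand below 0.004 m and z of spacer in the frame of stand below 0.0715 m and angle between spacer's own z axis and vertical below 0.08 rad and z of washer in the frame of spacer between 0.0185 and 0.0215 m and contact force between the fingers and washer below 0.1 N), for 0.2 s.
3. the catches hold the retainer down on the washer against the spring, let go (horizontal distance between each of spacer, washer and stand below 0.004 m and z of spacer in the frame of stand below 0.0715 m and angle between each of spacer, retainer's own z axis and vertical below 0.08 rad and z of washer in the frame of spacer between 0.0185 and 0.0215 m and horizontal distance between retainer and stand below 0.003 m and z of retainer in the frame of washer between 0.0065 and 0.0095 m and z of spacer in the frame of stand below 0.0685 m and contact force between retainer and washer above 4.5 N and linear speed of retainer below 0.02 m/s and contact force between the fingers and retainer below 0.1 N), for 0.2 s.
At the end, for the whole second after the job is handed in: Round the shaft: spacer (within 4 mm of the axis), washer on it (4 mm), retainer on the washer (3 mm), none tilted, each within 1.5 mm of contact; the sleeve pressed down over 1.5 mm and the retainer held by the catches under more than 4.5 N of spring load; at rest and released (all of step 3); the robot touches nothing.
It fails at once if the stack of parts is pressed with more than 25 N (contact force between retainer and washer above 25 N or contact force between washer and spacer above 25 N or contact force between spacer and stand above 25 N).
It fails at once if the stand, its shaft or catches are jammed or struck: contact forces of more than 40 N in all (contact force between anything else and stand above 40 N).
It fails at once if a bystander (cup, bottle or bracket) is shifted by more than 20 mm (distance of any of steel_cup_1, flux_bottle, bracket_1 from where it was at the start of the episode above 0.02 m).
It also fails if it takes over 72 s, if anything falls off the work surface, if the arm or the gripper's body presses on something with over 40 N, if the wrist force passes 120 N, or if a joint passes its speed limit or range.

ROBOT

A 6-joint arm with a two-finger parallel gripper is mounted at the origin on a cart in front of the work surface, level with it; the furniture and walls round the work are solid. World frame = base frame: x ahead of the robot, y to its left, z up, the work surface at z = 0. Lengths are in mm, angles in rad, forces in N, time in s.
With the tool pointing down it reaches from about 400 to 925 mm from the base axis. Payload 12.5 kg.
Tool frame: the origin (TCP) lies midway between the tips of the shut fingers; the grasp point (between the pads) lies 19 mm behind it; z points along the fingers, y is the line along which they close (so a half turn about z gives the same grasp; the last joint's range is limited). The gripper opens to 95 mm and grips with 3 to 60 N. Pads are 20 mm wide; open, the fingers measure 119 mm over their backs; the gripper's body (75 mm by 180 mm) begins 59 mm behind the grasp point.
Start: joints at [1.06, 0.491, 1.559, -0, 1.092, -0.106], TCP at [246.132, 574.513, 214.661] pointing down, gripper open.
Joint ranges: [-3.1, 3.1], [-0.84, 2.19], [0.05, 2.79], [-1.13, 4.28], [0.06, 2.93], [-2.69, 2.69]. Speed limits (rad/s): [2.22, 2.22, 2.79, 3.14, 3.14, 3.14].

INTERFACE

Orientations are given as [roll, pitch, yaw] about the fixed x, y, z axes, in that order (R = Rz(yaw) Ry(pitch) Rx(roll)).
In Python, from cell import env gives the robot as it stands.
- The arm moves only by the tool arm_command, never from a script. Its argument "targets" is a list of rows, each a list of 5 numbers: the shift along the tool's x, y, z in mm, then the turn about the tool's z in degrees, then the opening, from 0 (shut) to 1 (fully open). In form: [[tx, ty, tz, roll, fingers], ...]. A call has 1 to 5 rows; each row is the pose to reach, as a shift and turn from the pose commanded when the call began, along the tool's axes at that moment; what a row does not reach only later rows make up. A row lasts 1/10 s, in which the tool goes at most 50 mm and 8.59 degrees, less where a joint would pass 70% of its speed; a pose out of reach is approached as far as the arm can. A call with a gripper value outside its range is refused whole. The fingers move at their own pace and stop on an object; the grip force is fixed at half the most. Time passes only in rows, so rows that repeat a pose let the fingers close. It gives the time, the measured TCP pose, the force, the opening and the grip force at its end, in the units of the state.
- env.state(): the state, without advancing time (a new reading comes with each control period).
- env.read_camera(name): name is "scene" or "side" or "wrist"; returns a dict with "frame" (420x560x3 uint8, red, green, blue), "vertical_fov" (degrees; the focal length in pixels is half the picture's height over the tangent of half this angle, whatever the lens; pixels are square), "cx", "cy" (the principal point, pixels), "world_from_camera" (4x4, takes a point from camera to world coordinates); the wrist camera has in their place "hand_eye" (4x4, takes a point from camera to tool coordinates, whose origin is the TCP and whose axes are the flange's). Camera axes: x right, y down, z forward; pixel columns grow to the right and rows downward; lengths in mm; the calibration is good to about 2 mm. A picture is of the moment at which its call begins: read the wrist's pose just before it. There is no depth.
- env.job_done(): hands the job in; it is judged then, once.
The state is a dict: "t": time; "joints": joint angles; "qvel": joint speeds; "tau": joint torques, N m; "eef_pos": TCP position; "tcp_rot": TCP orientation; "ft_force": force on the tool from outside, world axes, zero at the start; "moment": the same for the moment, N m; "opening": opening from 0.0 (shut) to 1.0 (fully open); "grip_force": force on a finger pad.
Only numpy, scipy, OpenCV 4.12 (cv2) and the standard library are available. Lean on these libraries where they do the work, as an engineer would, in place of code of your own. Each camera call takes 0.05 s, during which the arm holds its last target. There are 200 camera calls.

## Working session

There is one attempt and no reset: what is moved stays moved. The work goes in short steps, Python scripts to look and compute and a tool call to move; the robot and the scene stay as the last step left them, time stands still between calls to the robot, and variables do not carry over. Pictures are saved under pics/ and viewed, at most 10 in all, crops included, and the job is handed in when it is done.

Besides the shell and the picture viewer there is one more tool, called after ">>>" as name(argument=value, ...) on one line, values as JSON. arm_command: Moves the arm, as the interface text tells. Its arguments: {"type":"object","properties":{"targets":{"type":"array","items":{"type":"array","items":{"type":"number"}}}},"required":["targets"]}

```bash
mkdir -p pics; cat > h.py <<'E'
import numpy as np, cv2
from cell import env
from scipy.spatial.transform import Rotation as R
def T_tool(s):
    T=np.eye(4); T[:3,:3]=R.from_euler('xyz',s['tcp_rot']).as_matrix(); T[:3,3]=s['eef_pos']; return T
def shot(name,fn=None):
    s=env.state(); c=env.read_camera(name)
    c['T']=T_tool(s)@np.array(c['hand_eye']) if name=='wrist' else np.array(c['world_from_camera'])
    c['f']=c['frame'].shape[0]/2/np.tan(np.radians(c['vertical_fov'])/2)
    if fn: cv2.imwrite(fn,c['frame'][:,:,::-1])
    return c
def ray(c,u,v):
    return c['T'][:3,3], c['T'][:3,:3]@np.array([(u-c['cx'])/c['f'],(v-c['cy'])/c['f'],1])
def onz(c,u,v,z):
    o,d=ray(c,u,v); return o+d*(z-o[2])/d[2]
def proj(c,p):
    q=np.linalg.inv(c['T'])@np.append(p,1); return q[0]/q[2]*c['f']+c['cx'],q[1]/q[2]*c['f']+c['cy']
def totool(p,s=None):
    s=s or env.state(); return np.linalg.inv(T_tool(s))@np.append(p,1)
E
python3 - <<'E'
from h import *
import pickle
print(env.state())
for n in ['scene','side','wrist']:
    c=shot(n,f'pics/{n}0.png'); pickle.dump(c,open(f'{n}0.pkl','wb')); print(n,c['f'],c['T'].round(2).tolist(),c['cx'],c['cy'])
a=[cv2.imread(f'pics/{n}0.png') for n in ['scene','side']]
E
```

```text
{'t': 0.0, 'joints': array([ 1.06044580e+00,  4.91557213e-01,  1.55944147e+00,  3.43863865e-06,
        1.09168576e+00, -1.05605177e-01]), 'qvel': array([-0.0007237 ,  0.00022194, -0.00011254, -0.00221724, -0.00096577,
        0.00010835]), 'tau': array([ 2.64660885e-03, -6.12662816e+01, -2.58183807e+01,  6.93054381e-02,
        4.82895377e-02, -2.33588225e-04]), 'eef_pos': array([245.98074234, 574.30245272, 214.06595228]), 'tcp_rot': array([-3.14050727e+00, -1.18117068e-04,  2.73684565e+00]), 'ft_force': array([ 1.27043186, -0.25285573, -0.03035334]), 'moment': array([ 0.04546152, -0.03756323,  0.0515086 ]), 'grip_force': 0.0, 'opening': 0.9988527717811845}
scene 411.1443675182155 [[0.76, -0.41, 0.5, 33.68], [-0.65, -0.46, 0.61, -642.25], [-0.02, -0.79, -0.62, 712.91], [0.0, 0.0, 0.0, 1.0]] 281.53349080654857 206.16195620817186
side 418.3801124732777 [[-0.99, -0.08, 0.11, 456.54], [-0.13, 0.68, -0.72, 923.3], [-0.02, -0.73, -0.68, 888.88], [0.0, 0.0, 0.0, 1.0]] 278.03776357802775 209.77513802896087
wrist 342.2258772332739 [[0.39, 0.89, 0.25, 176.49], [0.92, -0.38, -0.11, 604.07], [-0.0, 0.27, -0.96, 383.34], [0.0, 0.0, 0.0, 1.0]] 269.70819231432847 208.28932983889675
```

View pics/scene0.png

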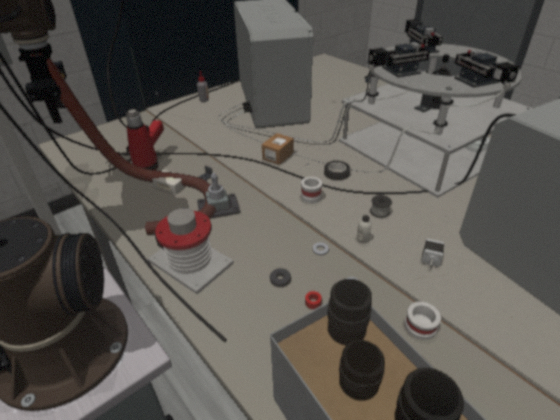

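View pics/side0.png

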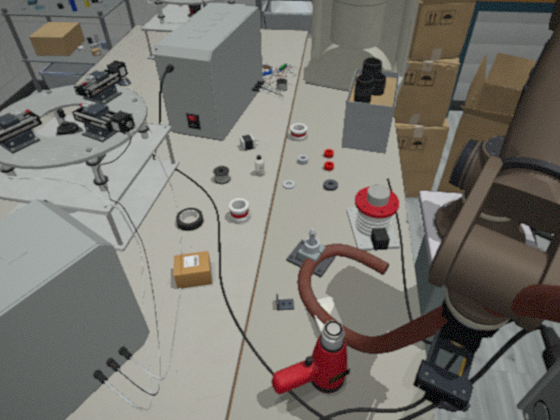

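The scene view shows the stand at (217,195), a flat washer at (320,248), a dark ring at (280,277) and a red ring at (313,299). The side view shows the stand at (312,250), pale rings at (289,184) and (303,159), red rings at (329,153) and (329,166), and a dark ring at (331,185). I'll enlarge the group and triangulate.

```bash
python3 - <<'E'
from h import *
import pickle
a=cv2.imread('pics/scene0.png');b=cv2.imread('pics/side0.png')
A=cv2.resize(a[160:320,170:370],None,fx=4,fy=4,interpolation=3)[:590]
B=cv2.resize(b[130:280,230:400],None,fx=4,fy=4,interpolation=3)
cv2.imwrite('pics/c1.png',A[:600,:800]);cv2.imwrite('pics/c2.png',B)
sc=pickle.load(open('scene0.pkl','rb'));sd=pickle.load(open('side0.pkl','rb'))
for n,p,q,z in [('flat',(320,248),(289,184),4),('dark',(280,277),(331,185),7),('red',(313,299),(329,166),10),('red2',None,(329,153),10),('pale',None,(303,159),10),('bracket?',(433,250),(248,142),15),('standtop',(210,172),(312,232),120)]:
    print(n, onz(sc,*p,z).round(0) if p else proj(sc,onz(sd,*q,z)), onz(sd,*q,z).round(0))
E
```

```text
flat [ 576. -136.    4.] [ 574. -137.    4.]
dark [ 438. -146.    7.] [ 436. -144.    7.]
red [ 449. -243.   10.] [ 447. -242.   10.]
red2 (np.float64(339.38610983405925), np.float64(320.70066290741346)) [ 450. -318.   10.]
pale (np.float64(351.9124041028891), np.float64(285.55844935678795)) [ 540. -272.   10.]
bracket? [ 766. -328.   15.] [ 750. -348.   15.]
standtop [472. 177. 120.] [479. 185. 120.]
```

View pics/c2.png

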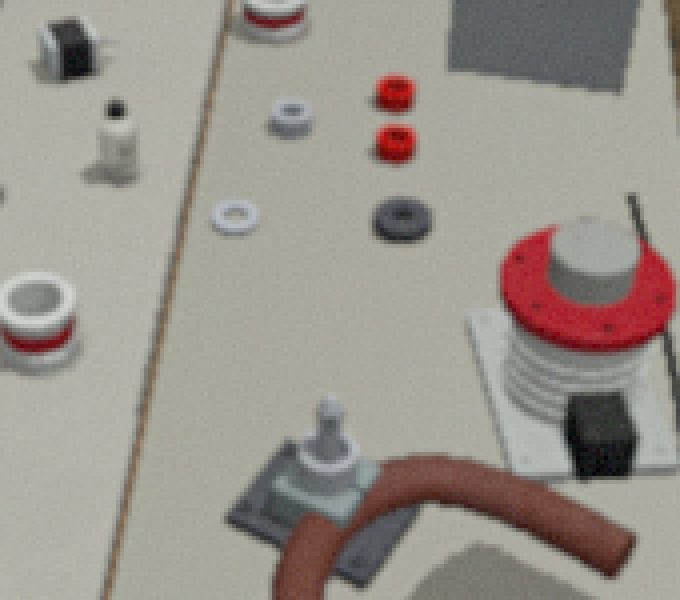

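View pics/c1.png

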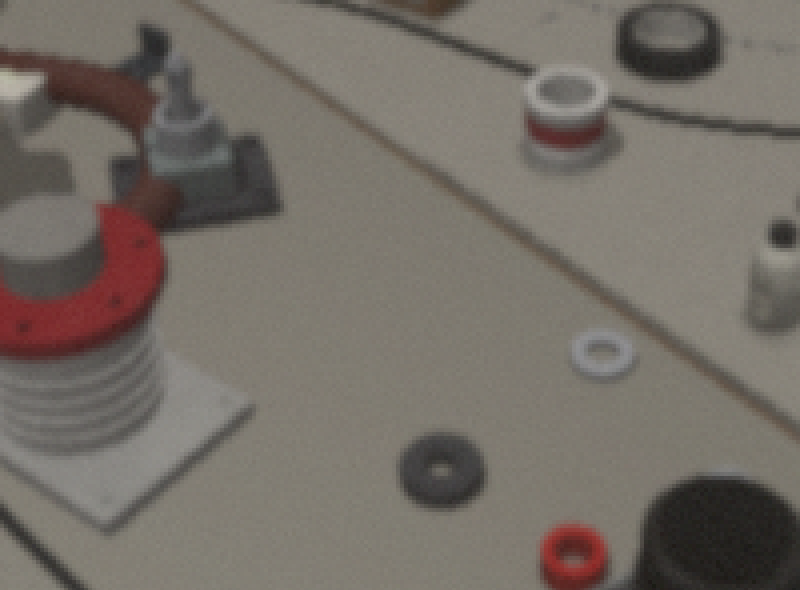

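The spacer is the pale tube at side (303,159); the two red rings at (329,153) and (329,166) are its look-alikes and stay put. The washer is the thin flat ring at side (289,184), and the retainer is the dark collar at side (331,185). Next I'll work out obstacle heights.

```bash
cat >> h.py <<'E'
def tri(obs):
    A=np.zeros((3,3));b=np.zeros(3)
    for c,(u,v) in obs:
        o,d=ray(c,u,v);d=d/np.linalg.norm(d);P=np.eye(3)-np.outer(d,d);A+=P;b+=P@o
    p=np.linalg.solve(A,b); return p,[np.hypot(*(np.array(proj(c,p))-uv)) for c,uv in obs]
E
python3 - <<'E'
from h import *
import pickle
sc=pickle.load(open('scene0.pkl','rb'));sd=pickle.load(open('side0.pkl','rb'))
for n,p,q in [('tip',(170+178/4,160+58/4),(230+329/4,130+402/4)),('sleeve',(170+184/4,160+115/4),(230+327/4,130+447/4)),('bellows top',(182,214),(377,194)),('flange',(182,232),(377,204)),('gun nozzle',(135,118),(333,328)),('hose',(205,212),(310,270))]:
    print(n,tri([(sc,p),(sd,q)]))
print(totool((480,180,280)).round(0))
E
```

```text
tip (array([480.19708846, 170.50227845, 111.48694829]), [np.float64(0.308770317060935), np.float64(0.3167840678078338)])
sleeve (array([479.03509032, 169.30973592,  66.87507363]), [np.float64(0.03548973125542373), np.float64(0.03621882282023646)])
bellows top (array([315.99541742,  43.77061992, 142.48333679]), [np.float64(0.5611344271341456), np.float64(0.4568993438113116)])
flange (array([307.24632666,  37.53554701,  99.93298314]), [np.float64(0.611381405827153), np.float64(0.49255142200062807)])
gun nozzle (array([420.40261876, 488.75455793, 179.45337585]), [np.float64(0.15527098876997977), np.float64(0.23808511756810896)])
hose (array([465.86965642, 201.88726026, -18.80883049]), [np.float64(4.804382270791271), np.float64(5.016477753751265)])
[-370. -270.  -66.    1.]
```

>>> arm_command(targets=[[-60,-40,-60,0,1],[-110,-75,-66,0,1],[-150,-110,-66,0,1],[-190,-140,-66,0,1],[-230,-170,-66,0,1]])

```text
t: 0.65
eef_pos: [365.6, 370.8, 278.8]
tcp_rot: [3.141, 0.0, 2.737]
ft_force: [1.2, 0.6, -0.5]
opening: 0.998
grip_force: 0.0
```

>>> arm_command(targets=[[-40,-28,0,0,1],[-80,-56,0,0,1],[-120,-80,0,0,1],[-144,-91,0,0,1],[-144,-91,0,0,1]])

```text
t: 1.15
eef_pos: [463.3, 229.9, 278.2]
tcp_rot: [-3.141, 0.0, 2.733]
ft_force: [-0.6, 0.5, -0.4]
opening: 1.004
grip_force: 0.0
```

```bash
python3 - <<'E'
from h import *
import pickle
s=env.state();c=shot('wrist','pics/w1.png');pickle.dump(c,open('w1.pkl','wb'))
print(s['t'],s['eef_pos'],s['tcp_rot'],s['ft_force'],s['joints'].round(2)); print(proj(c,(480,170,112)),proj(c,(480,170,70)))
E
```

```text
1.15 [463.31979824 229.86752916 278.15204882] [-3.14137131e+00  2.34742067e-04  2.73317010e+00] [-0.55062815  0.51289768 -0.43960077] [ 0.33  0.27  1.73 -0.    1.14 -0.83]
(np.float64(223.36835178732764), np.float64(227.74757434275776)) (np.float64(228.13702920780435), np.float64(215.92284015860017))
```

View pics/w1.png

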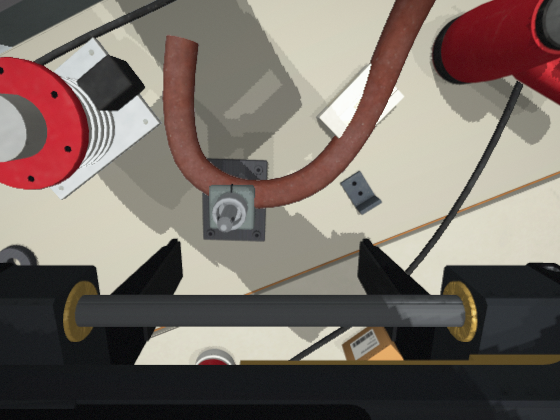

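The stand (sleeve and shaft tip) is at (228,212), with the hose curving past its upper-left side; the hose end is at (182,40) and the bellows is to the left. I'll triangulate the hose and find the shaft tip and sleeve more precisely.

```bash
python3 - <<'E'
from h import *
import pickle
sc,sd,w=[pickle.load(open(n+'.pkl','rb')) for n in ('scene0','side0','w1')]
print('hose end',tri([(w,(182,40)),(sd,(386,266)),(sc,(150,228))]), tri([(w,(182,40)),(sd,(386,266))]))
print('hose hi',tri([(w,(318,172)),(sd,(303,290))]))
f=cv2.imread('pics/w1.png')
cr=cv2.resize(f[150:260,160:310],None,fx=5,fy=5,interpolation=cv2.INTER_CUBIC);cv2.imwrite('pics/c3.png',cr)
print(totool((480,170,280)).round(1), totool((540,-272,280)).round(1))
E
```

```text
hose end (array([282.95308248, 195.85347471,  23.10395945]), [np.float64(3.798946990881794), np.float64(1.291777422895182), np.float64(1.8335190497835154)]) (array([283.36805539, 201.2456398 ,  33.00454501]), [np.float64(1.0452430566601405), np.float64(0.3987673422552828)])
hose hi (array([488.46997554, 286.78001572,  10.81316346]), [np.float64(1.8399627397631932), np.float64(0.9369876448779518)])
[-40.6 -49.   -1.9   1. ] [-270.9 -431.    -1.9    1. ]
```

View pics/c3.png

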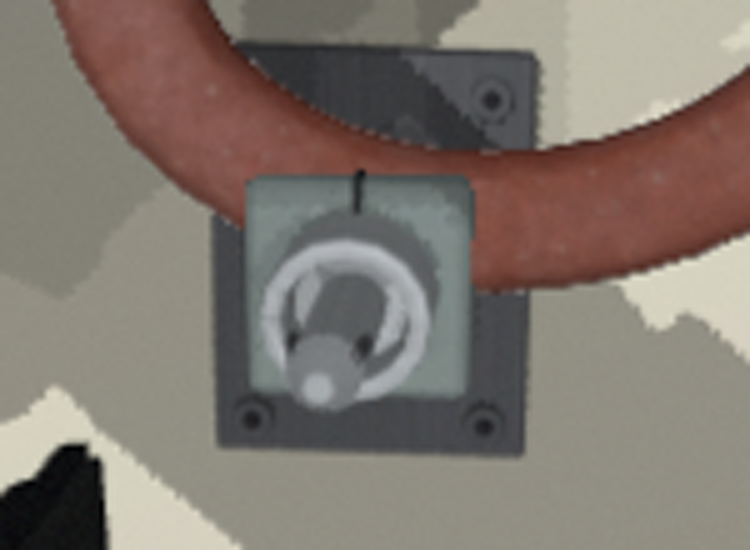

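The hose lies low (below the housing top), so it is no obstacle. The sleeve ring is centred at crop (347,321) and the shaft's flat end is at (320,387).

```bash
python3 - <<'E'
from h import *
import pickle
sc,sd,w=[pickle.load(open(n+'.pkl','rb')) for n in ('scene0','side0','w1')]
print(onz(w,229.2,214.2,70), [onz(w,224,227.3,z).round(1) for z in (108,112,116,120)])
print(tri([(w,(224,227.3)),(sd,(230+329/4,130+400/4)),(sc,(170+178/4,160+56/4))]))
# housing corners top z=44
print(np.mean([onz(w,160+x/5,150+y/5,44) for x,y in [(247,177),(472,177),(470,397),(250,393)]],0))
print(totool((545,-265,250)).round(1))
E
```

```text
[478.61302164 172.0088272   70.        ] [array([480.8, 169.7, 108. ]), array([479.8, 170.8, 112. ]), array([478.8, 171.9, 116. ]), array([477.8, 172.9, 120. ])]
(array([480.09223181, 170.62948895, 113.00320551]), [np.float64(0.6338533716377717), np.float64(0.21847897000083227), np.float64(0.43074789486602805)])
[478.16184502 172.65727612  44.        ]
[-272.7 -422.6   28.1    1. ]
```

>>> arm_command(targets=[[-30,-45,0,0,1],[-60,-90,0,0,1],[-90,-135,0,0,1],[-120,-180,0,0,1],[-150,-225,10,0,1]])

```text
t: 1.7
eef_pos: [507.1, -13.8, 272.0]
tcp_rot: [3.141, 0.001, 2.738]
ft_force: [1.0, 0.7, -0.6]
opening: 1.0
grip_force: 0.0
```

>>> arm_command(targets=[[-30,-45,20,0,0.8],[-60,-90,40,0,0.6],[-90,-135,60,0,0.6],[-118,-198,60,0,0.6],[-118,-198,60,0,0.6]])

```text
t: 2.2
eef_pos: [537.7, -242.6, 210.4]
tcp_rot: [3.141, -0.001, 2.738]
ft_force: [0.4, 0.9, 0.8]
opening: 0.643
grip_force: 0.0
```

```bash
python3 - <<'E'
from h import *
import pickle
s=env.state();c=shot('wrist','pics/w2.png');pickle.dump(c,open('w2.pkl','wb'))
print(s['t'],s['eef_pos'],s['tcp_rot'],s['ft_force'],s['joints'].round(2))
E
```

```text
2.2 [ 537.70039834 -242.55201239  210.42748281] [ 3.14122554e+00 -1.19762895e-03  2.73756088e+00] [0.4311054  0.92682656 0.76737194] [-0.54  0.45  1.65  0.    1.05 -1.7 ]
```

View pics/w2.png

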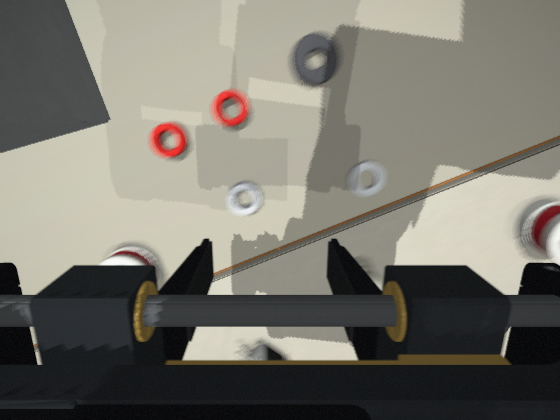

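The wrist view shows the pale tube (spacer) at (245,198), the washer at (366,177), the retainer at (314,58), and the red look-alikes at (231,107) and (169,140). I'll take a still frame and fit the outlines.

```bash
cat >> h.py <<'E'
def ring(c,uv,z,r,H):
    """fit centre: best shift of outer circle radius r at height z (top rim) by max gradient"""
    g=cv2.GaussianBlur(cv2.cvtColor(c['frame'],cv2.COLOR_RGB2GRAY),(0,0),1).astype(float)
    gx,gy=cv2.Sobel(g,6,1,0),cv2.Sobel(g,6,0,1); m=np.hypot(gx,gy)
    p0=onz(c,*uv,z); th=np.linspace(0,2*np.pi,120,endpoint=False); best=(-1,)
    # use silhouette: outer top rim far from camera, bottom rim near side
    from scipy.ndimage import map_coordinates
    Ti=np.linalg.inv(c['T'])
    def score(d):
        P=[]
        for zz in (H,0):
            q=np.stack([p0[0]+d[0]+r*np.cos(th),p0[1]+d[1]+r*np.sin(th),np.full(120,zz)+0.0,np.ones(120)])
            k=Ti@q; P.append(np.stack([k[0]/k[2]*c['f']+c['cx'],k[1]/k[2]*c['f']+c['cy']],1))
        h=cv2.convexHull(np.concatenate(P).astype(np.float32))[:,0]
        d2=np.diff(np.r_[h,h[:1]],axis=0);L=np.r_[0,np.cumsum(np.hypot(*d2.T))];t=np.linspace(0,L[-1],150)
        hh=np.r_[h,h[:1]];u=np.interp(t,L,hh[:,0]);v=np.interp(t,L,hh[:,1])
        return np.mean(np.minimum(map_coordinates(m,[v,u],order=1),np.percentile(m,99.5)))
    for st,n in ((1.5,8),(.4,6)):
        b=max(((score(d),d) for d in [np.array([i,j])*st+(best[1] if len(best)>1 else 0) for i in range(-n,n+1) for j in range(-n,n+1)]),key=lambda x:x[0]); best=b
    return p0[:2]+best[1],best[0]
E
python3 - <<'E'
from h import *
import pickle
s=env.state();c=shot('wrist','pics/w3.png');pickle.dump(c,open('w3.pkl','wb'));print(s['t'],s['eef_pos'])
r={}
for n,uv,rad,H in [('spacer',(245,198),18,20),('washer',(366,177),20,8),('retainer',(314,58),24,14)]:
    p,q=ring(c,uv,H,rad,H);r[n]=p;print(n,p.round(1),round(q,1),'simple',onz(c,*uv,H)[:2].round(1))
print(totool((*r['spacer'],4)).round(1))
E
```

```text
2.25 [ 537.91798965 -247.25895939  209.93612326]
spacer [ 543.4 -273.4] 102.7 simple [ 539.3 -277.5]
washer [ 577.5 -135.3] 69.2 simple [ 572.6 -147.7]
retainer [ 438.3 -146.2] 177.6 simple [ 437.9 -157.1]
[-16.9 -24.3 206.2   1. ]
```

>>> arm_command(targets=[[-10,-15,40,0,0.6],[-17,-24,80,0,0.6],[-17,-24,120,0,0.6],[-17,-24,130,0,0.6],[-17,-24,130,0,0.6]])

```text
t: 2.8
eef_pos: [543.7, -268.8, 80.6]
tcp_rot: [3.141, -0.003, 2.738]
ft_force: [-0.1, -0.3, 0.6]
opening: 0.6
grip_force: 0.0
```

```bash
python3 - <<'E'
from h import *
import pickle
s=env.state();c=shot('wrist','pics/w4.png');pickle.dump(c,open('w4.pkl','wb'));print(s['t'],s['eef_pos'],s['opening'])
uv=proj(c,(543.4,-273.4,20));p,q=ring(c,uv,20,18,20);print(uv,p,q,totool((*p,5)).round(1))
print('washer',ring(c,proj(c,(577,-136,8)),8,20,8))
f=c['frame'].copy()
cv2.circle(f,tuple(int(x) for x in proj(c,(*p,20))),2,(255,0,0),-1);cv2.imwrite('pics/w4.png',f[:,:,::-1])
E
```

```text
2.8 [ 543.69281929 -268.83321399   80.58886844] 0.5999304906960755
(np.float64(263.98928303517437), np.float64(226.0417217460045)) [ 544.5 -273. ] 114.01842507421254 [-1.5 -3.2 77.1  1. ]
washer (array([ 578.1, -134.9]), np.float64(71.92143362107745))
```

View pics/w4.png

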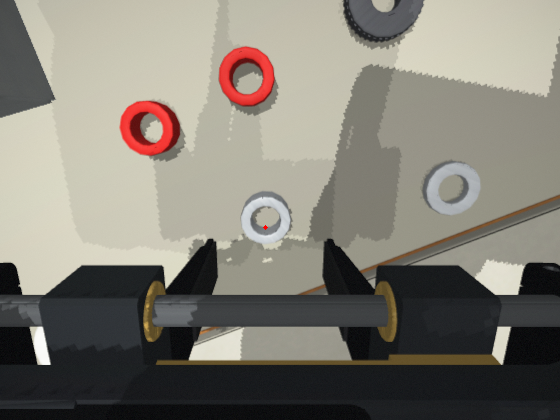

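The crop shows the spacer ring at about (266,218), but my red mark sits at (265,228), so the fit is off. I'll segment by colour instead.

```bash
cat >> h.py <<'E'
def seg(c,uv,rad,thr=6):
    """blob of bluish steel near uv: centroid of filled contour, bbox"""
    f=cv2.GaussianBlur(c['frame'],(0,0),.8).astype(int); m=((f[:,:,2]-f[:,:,0])>-thr).astype(np.uint8)
    k=np.zeros_like(m);cv2.circle(k,(int(uv[0]),int(uv[1])),rad,1,-1);m&=k
    cs,_=cv2.findContours(m,cv2.RETR_EXTERNAL,cv2.CHAIN_APPROX_NONE);cc=max(cs,key=cv2.contourArea)
    return cv2.minEnclosingCircle(cc),cv2.boundingRect(cc),cv2.contourArea(cc),cv2.fitEllipse(cc)
E
python3 - <<'E'
from h import *
import pickle
c=pickle.load(open('w4.pkl','rb'))
f=c['frame'].astype(int)
print('col266',[(v,*f[v,266]) for v in range(184,254,3)])
print('row218',[(u,*f[218,u]) for u in range(232,302,4)])
print(seg(c,(266,218),36)); print(seg(c,(453,188),42))
for p in [(544.5,-273),(542,-273),(541,-272)]:
  for z in (0,20):
    print(p,z,[np.round(proj(c,(p[0]+18*a,p[1]+18*b,z))) for a,b in [(.89,-.38),(-.89,.38),(.39,.92),(-.39,-.92)]])
E
```

```text
col266 [(184, np.int64(183), np.int64(181), np.int64(166)), (187, np.int64(182), np.int64(179), np.int64(164)), (190, np.int64(177), np.int64(174), np.int64(161)), (193, np.int64(122), np.int64(125), np.int64(127)), (196, np.int64(140), np.int64(144), np.int64(146)), (199, np.int64(218), np.int64(220), np.int64(223)), (202, np.int64(206), np.int64(211), np.int64(216)), (205, np.int64(189), np.int64(193), np.int64(197)), (208, np.int64(182), np.int64(178), np.int64(165)), (211, np.int64(182), np.int64(179), np.int64(165)), (214, np.int64(182), np.int64(178), np.int64(164)), (217, np.int64(184), np.int64(180), np.int64(165)), (220, np.int64(182), np.int64(179), np.int64(164)), (223, np.int64(181), np.int64(179), np.int64(164)), (226, np.int64(173), np.int64(173), np.int64(159)), (229, np.int64(121), np.int64(125), np.int64(127)), (232, np.int64(127), np.int64(130), np.int64(133)), (235, np.int64(184), np.int64(190), np.int64(193)), (238, np.int64(213), np.int64(217), np.int64(220)), (241, np.int64(205), np.int64(210), np.int64(214)), (244, np.int64(203), np.int64(202), np.int64(186)), 
[... 1358 characters left out ...]
1.24127197265625, 187.4719696044922), (51.985897064208984, 58.021751403808594), 64.87271118164062))
(544.5, -273) 0 [array([266., 240.]), array([265., 197.]), array([289., 219.]), array([242., 219.])]
(544.5, -273) 20 [array([265., 250.]), array([265., 203.]), array([291., 227.]), array([240., 227.])]
(542, -273) 0 [array([264., 237.]), array([264., 194.]), array([288., 216.]), array([241., 216.])]
(542, -273) 20 [array([264., 247.]), array([264., 200.]), array([289., 224.]), array([238., 224.])]
(541, -272) 0 [array([265., 236.]), array([265., 192.]), array([288., 214.]), array([241., 214.])]
(541, -272) 20 [array([265., 245.]), array([264., 198.]), array([290., 222.]), array([239., 222.])]
```

The measured silhouette spans (241..290, 191..243), which fits a spacer centre of about (540.5,-271.3) and agrees with the fixed cameras. Now for the grasp.

>>> arm_command(targets=[[2,-3,30,0,0.6],[2,-3.3,60,0,0.6],[2,-3.3,73,0,0.6],[2,-3.3,75.5,0,0.6],[2,-3.3,75.5,0,0.6]])

```text
t: 3.35
eef_pos: [541.3, -272.8, 7.2]
tcp_rot: [-3.141, 0.002, 2.737]
ft_force: [-0.7, 0.6, -0.3]
opening: 0.6
grip_force: 0.0
```

>>> arm_command(targets=[[0,0,0,0,0.3],[0,0,0,0,0.3],[0,0,0,0,0.3],[0,0,0,0,0.3],[0,0,0,0,0.3]])

```text
t: 3.85
eef_pos: [540.9, -272.8, 6.5]
tcp_rot: [-3.142, 0.001, 2.737]
ft_force: [-1.5, 0.4, 6.1]
opening: 0.368
grip_force: 30.0
```

>>> arm_command(targets=[[0,0,-40,0,0.3],[0,0,-80,0,0.3],[10,20,-120,0,0.3],[35,60,-140,0,0.3],[60,100,-140,0,0.3]])

```text
t: 4.35
eef_pos: [525.4, -156.9, 148.6]
tcp_rot: [3.142, 0.005, 2.735]
ft_force: [0.5, 0.4, -1.6]
opening: 0.364
grip_force: 30.0
```

>>> arm_command(targets=[[25,40,0,0,0.3],[50,80,0,0,0.3],[75,120,0,0,0.3],[100,160,0,0,0.3],[125,200,0,0,0.3]])

```text
t: 4.85
eef_pos: [488.1, 77.7, 146.0]
tcp_rot: [3.141, 0.0, 2.737]
ft_force: [0.1, 0.5, -0.3]
opening: 0.365
grip_force: 30.0
```

>>> arm_command(targets=[[25,40,0,0,0.3],[40,70,0,0,0.3],[47,84,0,0,0.3],[47,84,0,0,0.3],[47,84,0,0,0.3]])

```text
t: 5.35
eef_pos: [478.5, 171.5, 145.8]
tcp_rot: [-3.141, -0.0, 2.738]
ft_force: [0.1, -0.1, -0.8]
opening: 0.366
grip_force: 30.0
```

```bash
python3 - <<'E'
from h import *
import pickle
s=env.state();c=shot('wrist','pics/w5.png');pickle.dump(c,open('w5.pkl','wb'));print(s['t'],s['eef_pos'],s['tcp_rot'],s['ft_force'],s['opening'],s['grip_force'])
print(totool((479,171.7,0))[:2])
cv2.imwrite('pics/c5.png',cv2.resize(c['frame'][130:330,150:400,::-1],None,fx=3,fy=3))
print(proj(c,s['eef_pos']))
E
```

```text
5.35 [478.45031291 171.53739164 145.80974095] [-3.14147796e+00 -7.95833484e-05  2.73759150e+00] [ 0.1435604  -0.07089262 -0.7702292 ] 0.3662174444221719 29.999639661982656
[-0.16946666  0.74976513]
(np.float64(270.2556951073903), np.float64(259.1732125735588))
```

View pics/c5.png

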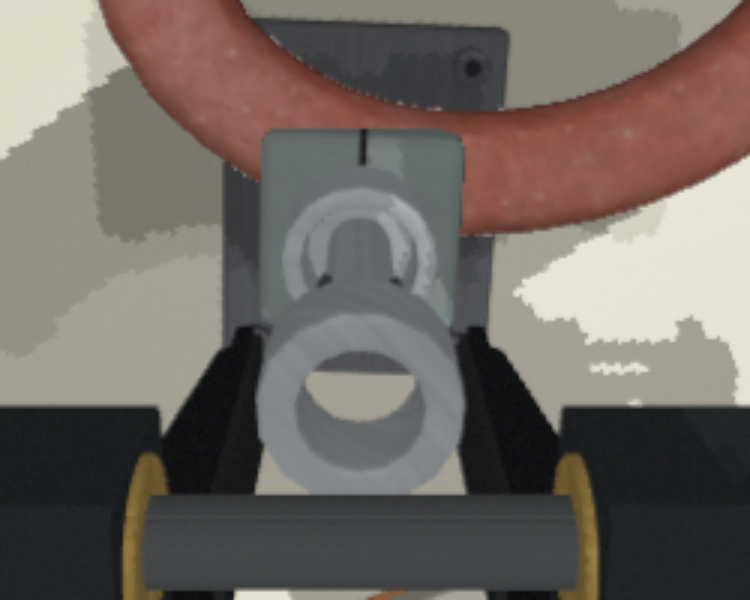

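The spacer's top face is centred at crop (361,389) and the sleeve ring at (361,260), so they line up sideways. I'll compare them in world coordinates.

```bash
python3 - <<'E'
from h import *
import pickle
c=pickle.load(open('w5.pkl','rb'))
print(onz(c,150+361/3,130+389/3,159.3),onz(c,150+361/3,130+260/3,70))
# rim diameters check: 
print(np.linalg.norm(onz(c,150+257/3,259.7,159.3)-onz(c,150+464/3,259.7,159.3)),np.linalg.norm(onz(c,150+285/3,216.7,70)-onz(c,150+437/3,216.7,70)))
for z in (70,): 
  for ang in (0,): print([np.round((np.array(proj(c,(478.6+20*a,171.7+20*b,z)))-[150,130])*3) for a,b in [(.92,-.39),(-.92,.39),(.39,.92),(-.39,-.92)]])
print([np.round((np.array(proj(c,(478.5+18*a,171.5+18*b,159.3)))-[150,130])*3) for a,b in [(.92,-.39),(-.92,.39),(.39,.92),(-.39,-.92)]])
E
```

```text
[473.15795189 173.82639825 159.3       ] [477.9673548  171.90642077  70.        ]
34.03226433252543 37.92886736622739
[array([361., 337.]), array([361., 184.]), array([441., 262.]), array([281., 263.])]
[array([361., 518.]), array([360., 319.]), array([469., 421.]), array([252., 422.])]
```

The bar hides the outer bottom rim, but the bore ellipse centre at (361,411) matches a spacer centred in the grip over the shaft. I'll lower it and watch the forces.

>>> arm_command(targets=[[0,0.3,10,0,0.3],[0,0.3,20,0,0.3],[0,0.3,25,0,0.3],[0,0.3,30,0,0.3],[0,0.3,34,0,0.3]])

```text
t: 5.9
eef_pos: [478.7, 171.8, 111.2]
tcp_rot: [-3.141, -0.0, 2.736]
ft_force: [-0.4, -0.3, -0.7]
opening: 0.364
grip_force: 30.0
```

>>> arm_command(targets=[[0,0,3,0,0.3],[0,0,6,0,0.3],[0,0,9,0,0.3],[0,0,12,0,0.3],[0,0,14,0,0.3]])

```text
t: 6.4
eef_pos: [478.7, 172.0, 97.6]
tcp_rot: [3.141, 0.0, 2.737]
ft_force: [-0.3, -0.5, -0.5]
opening: 0.361
grip_force: 30.0
```

>>> arm_command(targets=[[0,0,4,0,0.3],[0,0,8,0,0.3],[0,0,12,0,0.3],[0,0,15,0,0.3],[0,0,17,0,0.3]])

```text
t: 6.9
eef_pos: [478.5, 171.9, 80.4]
tcp_rot: [-3.141, -0.001, 2.737]
ft_force: [-0.6, 0.5, -1.8]
opening: 0.364
grip_force: 30.0
```

>>> arm_command(targets=[[0,0,1,0,0.3],[0,0,2,0,0.3],[0,0,3,0,0.3],[0,0,3.5,0,0.3],[0,0,3.5,0,0.3]])

```text
t: 7.4
eef_pos: [478.7, 172.0, 77.3]
tcp_rot: [3.142, -0.0, 2.737]
ft_force: [-0.5, -0.8, -0.8]
opening: 0.366
grip_force: 30.0
```

>>> arm_command(targets=[[0,0,0.5,0,0.3],[0,0,0.8,0,0.3],[0,0,1,0,0.3],[0,0,1,0,0.3],[0,0,1,0,0.3]])

```text
t: 7.9
eef_pos: [478.7, 172.0, 76.5]
tcp_rot: [3.141, 0.0, 2.737]
ft_force: [-0.8, -0.3, 2.2]
opening: 0.366
grip_force: 30.0
```

>>> arm_command(targets=[[0,0,0,0,0.4],[0,0,0,0,0.5],[0,0,0,0,0.55],[0,0,0,0,0.55],[0,0,0,0,0.55]])

```text
t: 8.4
eef_pos: [478.7, 171.9, 76.3]
tcp_rot: [3.142, -0.0, 2.737]
ft_force: [-1.0, -0.6, 0.7]
opening: 0.544
grip_force: 0.0
```

>>> arm_command(targets=[[0,0,-15,0,0.55],[0,0,-45,0,0.55],[0,0,-80,0,0.55],[0,0,-80,0,0.55],[0,0,-80,0,0.55]])

```text
t: 8.9
eef_pos: [478.7, 172.0, 156.7]
tcp_rot: [3.141, 0.001, 2.737]
ft_force: [-0.9, 1.2, 0.3]
opening: 0.551
grip_force: 0.0
```

```bash
python3 - <<'E'
from h import *
import pickle
s=env.state();print(s['eef_pos'])
c=shot('wrist','pics/w6.png');pickle.dump(c,open('w6.pkl','wb'))
print([np.round(proj(c,(478.7+18*a,172+18*b,90))) for a,b in [(.92,-.39),(-.92,.39),(.39,.92),(-.39,-.92)]])
print(seg(c,proj(c,(478.7,172,90)),50))
cw=totool((575,-136.5,150)); print(cw)
E
```

```text
[478.74518835 171.96812853 156.65377975]
[array([270., 244.]), array([270., 197.]), array([295., 221.]), array([245., 221.])]
(((268.73529052734375, 218.5886688232422), 49.66464614868164), (225, 171, 87, 79), 5745.5, ((267.3434753417969, 213.8187713623047), (84.16860961914062, 91.69377136230469), 98.20821380615234))
[-210.26642657 -245.3747597     5.83463595    1.        ]
```

View pics/w6.png

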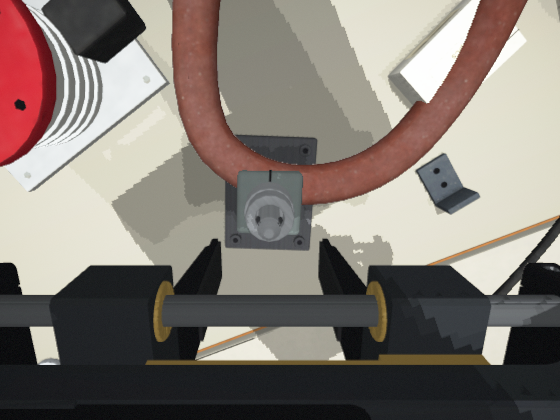

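The spacer stands on the sleeve at (269,217), round the shaft. Next is the washer, located at side (289,184) and wrist w4 (452,187).

>>> arm_command(targets=[[-30,-36,0,0,0.6],[-62,-72,0,0,0.6],[-94,-110,0,0,0.6],[-126,-147,0,0,0.6],[-158,-184,0,0,0.6]])

```text
t: 9.45
eef_pos: [551.2, -61.3, 154.8]
tcp_rot: [-3.141, -0.002, 2.737]
ft_force: [1.0, 0.9, 0.6]
opening: 0.596
grip_force: 0.0
```

>>> arm_command(targets=[[-30,-36,10,0,0.6],[-52,-61,40,0,0.6],[-52,-61,75,0,0.6],[-52,-61,75,0,0.6],[-52,-61,75,0,0.6]])

```text
t: 9.95
eef_pos: [574.7, -135.5, 80.6]
tcp_rot: [-3.142, -0.003, 2.737]
ft_force: [0.4, -0.3, 0.6]
opening: 0.601
grip_force: 0.0
```

```bash
python3 - <<'E'
from h import *
import pickle
s=env.state();print(s['eef_pos'])
c=shot('wrist');pickle.dump(c,open('w7.pkl','wb'))
uv=proj(c,(575,-136.5,4))
for t in (0,4,8): e=seg(c,uv,45,t);print(uv,e,onz(c,*e[3][0],5))
k=e[3][0]
f=c['frame'].astype(int);v=int(k[1]);print([(u,f[v,u,2]-f[v,u,0]) for u in range(int(k[0])-40,int(k[0])+40,4)])
q=[np.array(proj(c,(575+20*np.cos(a),-136.5+20*np.sin(a),z))) for z in (0,8) for a in np.linspace(0,6.28,60)]
print('pred bbox',np.min(q,0),np.max(q,0))
E
```

```text
[ 574.65163335 -135.49421871   80.60364777]
(np.float64(269.0784340292654), np.float64(218.2894238080144)) (((267.67230224609375, 219.0033721923828), 25.93802833557129), (242, 194, 52, 51), 1986.0, ((267.68194580078125, 218.765625), (49.73447036743164, 50.89790344238281), 87.31237030029297)) [ 574.64769838 -137.48521021    5.        ]
(np.float64(269.0784340292654), np.float64(218.2894238080144)) (((267.7913818359375, 218.78543090820312), 26.302114486694336), (242, 193, 53, 52), 2061.5, ((267.8157958984375, 218.67645263671875), (50.75730514526367, 51.766441345214844), 85.56448364257812)) [ 574.62305135 -137.36538269    5.        ]
(np.float64(269.0784340292654), np.float64(218.2894238080144)) (((268.047607421875, 218.85714721679688), 26.93519401550293), (242, 192, 53, 54), 2144.0, ((267.9744567871094, 218.6267547607422), (51.91341018676758, 52.63539123535156), 80.7144546508789)) [ 574.63415367 -137.24073635    5.        ]
[(227, np.int64(-19)), (231, np.int64(-20)), (235, np.int64(-20)), (239, np.int64(-20)), (243, np.int64(8)), (247, np.int64(6)), (251, np.int64(7)), (255, np.int64(-17)), (259, np.int64(-19)), (263, np.int64(-19)), (267, np.int64(-13)), (271, np.int64(-11)), (275, np.int64(-13)), (279, np.int64(-11)), (283, np.int64(5)), (287, np.int64(7)), (291, np.int64(6)), (295, np.int64(-10)), (299, np.int64(-12)), (303, np.int64(-12))]
pred bbox [242.07187532 191.15255902] [296.07085812 245.12214078]
```

>>> arm_command(targets=[[-0.7,-1.6,30,0,0.6],[-0.7,-1.6,60,0,0.6],[-0.7,-1.6,74,0,0.6],[-0.7,-1.6,77,0,0.6],[-0.7,-1.6,77,0,0.6]])

```text
t: 10.5
eef_pos: [575.8, -137.5, 5.3]
tcp_rot: [3.141, 0.001, 2.737]
ft_force: [-0.0, -0.5, 0.2]
opening: 0.601
grip_force: 0.0
```

>>> arm_command(targets=[[0,0,0.5,0,0.6],[0,0,0.5,0,0.45],[0,0,0.5,0,0.35],[0,0,0.5,0,0.35],[0,0,0.5,0,0.35]])

```text
t: 11.0
eef_pos: [575.5, -137.8, 4.3]
tcp_rot: [3.141, 0.001, 2.737]
ft_force: [-0.8, 1.1, 4.6]
opening: 0.402
grip_force: 30.0
```

>>> arm_command(targets=[[0,0,0,0,0.35],[0,0,0,0,0.35],[0,0,-5,0,0.35],[0,0,-40,0,0.35],[0,0,-80,0,0.35]])

```text
t: 11.5
eef_pos: [574.4, -137.5, 83.8]
tcp_rot: [-3.141, -0.003, 2.737]
ft_force: [0.3, 0.6, -0.3]
opening: 0.398
grip_force: 30.0
```

>>> arm_command(targets=[[10,12,-40,0,0.35],[35,42,-66,0,0.35],[67,79,-66,0,0.35],[99,117,-66,0,0.35],[131,154,-66,0,0.35]])

```text
t: 12.0
eef_pos: [514.6, 57.0, 150.4]
tcp_rot: [3.141, 0.001, 2.736]
ft_force: [1.2, -0.5, -0.2]
opening: 0.397
grip_force: 30.0
```

>>> arm_command(targets=[[32,38,0,0,0.35],[64,76,0,0,0.35],[78,92.7,0,0,0.35],[78,92.7,0,0,0.35],[78,92.7,0,0,0.35]])

```text
t: 12.5
eef_pos: [480.3, 171.4, 150.0]
tcp_rot: [3.142, 0.0, 2.738]
ft_force: [0.1, -1.4, -0.6]
opening: 0.404
grip_force: 30.0
```

```bash
python3 - <<'E'
from h import *
s=env.state();print(s['eef_pos'],s['ft_force'],totool((479.5,171.6,150))[:3])
E
```

```text
[480.29200332 171.37244915 149.98465294] [ 0.12319472 -1.38929487 -0.63702833] [ 0.81773447 -0.10175644 -0.01549631]
```

>>> arm_command(targets=[[0.8,0,10,0,0.35],[0.8,0,20,0,0.35],[0.8,0,28,0,0.35],[0.8,0,34,0,0.35],[0.8,0,38,0,0.35]])

```text
t: 13.0
eef_pos: [479.5, 171.3, 110.9]
tcp_rot: [-3.141, -0.001, 2.736]
ft_force: [0.0, 0.7, -0.9]
opening: 0.402
grip_force: 30.0
```

>>> arm_command(targets=[[0,0,3,0,0.35],[0,0,6,0,0.35],[0,0,9,0,0.35],[0,0,12,0,0.35],[0,0,14,0,0.35]])

```text
t: 13.5
eef_pos: [479.5, 171.7, 97.7]
tcp_rot: [3.142, -0.0, 2.737]
ft_force: [-0.3, -0.5, -0.1]
opening: 0.403
grip_force: 30.0
```

>>> arm_command(targets=[[0,0,1,0,0.35],[0,0,2,0,0.35],[0,0,3,0,0.35],[0,0,3,0,0.35],[0,0,3,0,0.35]])

```text
t: 14.0
eef_pos: [479.6, 171.7, 94.9]
tcp_rot: [3.141, 0.0, 2.737]
ft_force: [-0.0, -0.1, -1.9]
opening: 0.4
grip_force: 30.0
```

>>> arm_command(targets=[[0,0,0.4,0,0.35],[0,0,0.7,0,0.35],[0,0,0.7,0,0.35],[0,0,0.7,0,0.35],[0,0,0.7,0,0.35]])

```text
t: 14.5
eef_pos: [479.7, 171.7, 94.3]
tcp_rot: [3.141, 0.0, 2.737]
ft_force: [0.2, 0.5, 3.5]
opening: 0.405
grip_force: 30.0
```

Contact at 3.5 N. I'll release and retreat, then go to the retainer.

>>> arm_command(targets=[[0,0,0,0,0.5],[0,0,0,0,0.6],[0,0,0,0,0.6],[0,0,-5,0,0.6],[0,0,-30,0,0.6]])

```text
t: 15.0
eef_pos: [478.6, 171.4, 123.0]
tcp_rot: [-3.139, -0.003, 2.737]
ft_force: [0.2, 0.5, 0.4]
opening: 0.596
grip_force: 0.0
```

>>> arm_command(targets=[[0,0,-36,0,0.7],[0,0,-36,0,0.7],[0,0,-36,0,0.7],[0,0,-36,0,0.7],[0,0,-36,0,0.7]])

```text
t: 15.5
eef_pos: [479.1, 171.6, 159.2]
tcp_rot: [-3.141, -0.001, 2.737]
ft_force: [-0.2, -0.6, -0.3]
opening: 0.696
grip_force: 0.0
```

```bash
python3 - <<'E'
from h import *
import pickle
s=env.state();c=shot('wrist');pickle.dump(c,open('w8.pkl','wb'));print(s['eef_pos'])
# sleeve/washer outline: edge predicted vs image along column/row through predicted centre
for z in (90,98):
    print(z,[np.round(proj(c,(478.7+20*a,172+20*b,z)),1) for a,b in [(0,0),(.92,-.39),(-.92,.39),(.39,.92),(-.39,-.92)]])
g=c['frame'].sum(2)//3
u0,v0=[int(round(x)) for x in proj(c,(478.7,172,98))]
print(u0,v0,'row',list(zip(range(u0-40,u0+41,2),g[v0,u0-40:u0+41:2])));print('col',list(zip(range(v0-44,v0+41,2),g[v0-44:v0+41:2,u0])))
print(totool((437,-145,155))[:3])
E
```

```text
[479.14119233 171.59552863 159.2160168 ]
90 [array([270.5, 219.5]), array([270.6, 245. ]), array([270.4, 192.8]), array([297.9, 219.4]), array([243.1, 219.6])]
98 [array([270.5, 222.8]), array([270.6, 249.2]), array([270.4, 195.4]), array([298.8, 222.7]), array([242.3, 223. ])]
271 223 row [(231, np.uint64(80)), (233, np.uint64(85)), (235, np.uint64(81)), (237, np.uint64(81)), (239, np.uint64(100)), (241, np.uint64(108)), (243, np.uint64(127)), (245, np.uint64(140)), (247, np.uint64(142)), (249, np.uint64(146)), (251, np.uint64(164)), (253, np.uint64(164)), (255, np.uint64(115)), (257, np.uint64(109)), (259, np.uint64(79)), (261, np.uint64(119)), (263, np.uint64(121)), (265, np.uint64(123)), (267, np.uint64(123)), (269, np.uint64(123)), (271, np.uint64(123)), (273, np.uint64(124)), (275, np.uint64(118)), (277, np.uint64(121)), (279, np.uint64(104)), (281, np.uint64(96)), (283, np.uint64(108)), (285, np.uint64(109)), (287, np.uint64(136)), (289, np.uint64(138)), (291, np.uint64(137)), (293, np.uint64(139)), (295, np.uint64(138)), (297, np.uint64(133)), (299, np.uint64(111)), (301, np.
[... 460 characters left out ...]
int64(134)), (209, np.uint64(108)), (211, np.uint64(107)), (213, np.uint64(106)), (215, np.uint64(110)), (217, np.uint64(120)), (219, np.uint64(122)), (221, np.uint64(123)), (223, np.uint64(123)), (225, np.uint64(122)), (227, np.uint64(130)), (229, np.uint64(157)), (231, np.uint64(157)), (233, np.uint64(157)), (235, np.uint64(157)), (237, np.uint64(118)), (239, np.uint64(144)), (241, np.uint64(138)), (243, np.uint64(138)), (245, np.uint64(138)), (247, np.uint64(138)), (249, np.uint64(155)), (251, np.uint64(159)), (253, np.uint64(159)), (255, np.uint64(159)), (257, np.uint64(158)), (259, np.uint64(159)), (261, np.uint64(158)), (263, np.uint64(159))]
[ -85.90508689 -307.62586133    4.42755118]
```

The washer outline (242..298, 196..248) matches the prediction for the washer lying centred on the spacer. Now the retainer, which is the dark collar.

>>> arm_command(targets=[[-13,-46,0,0,0.7],[-26,-92,0,0,0.7],[-39,-139,0,0,0.7],[-52,-186,0,0,0.7],[-65,-233,0,0,0.7]])

```text
t: 16.05
eef_pos: [446.8, -69.8, 159.7]
tcp_rot: [3.142, -0.001, 2.737]
ft_force: [0.2, -0.4, -0.0]
opening: 0.697
grip_force: 0.0
```

>>> arm_command(targets=[[-12,-46,10,0,0.7],[-21,-75,45,0,0.7],[-21,-75,75,0,0.7],[-21,-75,75,0,0.7],[-21,-75,75,0,0.7]])

```text
t: 16.55
eef_pos: [437.2, -145.0, 85.1]
tcp_rot: [3.141, -0.002, 2.737]
ft_force: [0.8, 0.7, 0.0]
opening: 0.703
grip_force: 0.0
```

```bash
python3 - <<'E'
from h import *
import pickle
w=pickle.load(open('w8.pkl','rb'));g=w['frame'].sum(2)//3
m=(g[226:239,255:288]>150).astype(np.uint8);n,l,st,ce=cv2.connectedComponentsWithStats(m);i=1+np.argmax(st[1:,4]);uv=ce[i]+[255,226];print('tip',uv,st[i],[onz(w,*uv,z).round(1) for z in (110,113,116)])
s=env.state();print(s['eef_pos'])
c=shot('wrist');pickle.dump(c,open('w9.pkl','wb'))
uv=proj(c,(437,-145,7))
q=[np.array(proj(c,(437+24*np.cos(a),-145+24*np.sin(a),z))) for z in (0,14) for a in np.linspace(0,6.28,60)]
print('pred',uv,np.min(q,0),np.max(q,0))
f=cv2.GaussianBlur(c['frame'],(0,0),.8).astype(int);m=(f.sum(2)<300).astype(np.uint8)
k=np.zeros_like(m);cv2.circle(k,(int(uv[0]),int(uv[1])),48,1,-1)
for t in (200,240,280):
  m=((f.sum(2)<t)&(k>0)).astype(np.uint8);m=cv2.morphologyEx(m,cv2.MORPH_OPEN,np.ones((3,3)))
  cs,_=cv2.findContours(m,0,1);cc=max(cs,key=cv2.contourArea);print(t,cv2.boundingRect(cc),cv2.fitEllipse(cc))
v,u=int(uv[1]),int(uv[0]);print([(x,f[v,x].sum()) for x in range(u-50,u+51,4)]);print([(x,f[x,u].sum()) for x in range(v-50,v+51,4)])
E
```

```text
tip [269.22222222 231.77777778] [10  2  9  8 54] [array([480.6, 170.2, 110. ]), array([479.6, 170.7, 113. ]), array([478.7, 171.1, 116. ])]
[ 437.1568077  -144.98085143   85.08310384]
pred (np.float64(269.98763105163187), np.float64(216.53665983456244)) [237.3737276  183.49247637] [302.62007323 249.6706487 ]
200 (257, 223, 23, 10) ((267.76995849609375, 226.23826599121094), (10.616867065429688, 20.036590576171875), 96.84703063964844)
240 (239, 187, 63, 57) ((269.2724304199219, 214.93141174316406), (55.34347152709961, 64.0462646484375), 85.45320892333984)
280 (238, 186, 64, 64) ((269.1983337402344, 217.5979461669922), (62.391754150390625, 63.5510139465332), 72.09026336669922)
[(219, np.int64(480)), (223, np.int64(480)), (227, np.int64(477)), (231, np.int64(480)), (235, np.int64(471)), (239, np.int64(230)), (243, np.int64(234)), (247, np.int64(235)), (251, np.int64(235)), (255, np.int64(230)), (259, np.int64(279)), (263, np.int64(471)), (267, np.int64(480)), (271, np.int64(480)), (275, np.int64(480)), (279, np.int64(451)), (283, np.int64(225)), (287, np.int64(231)), (291, np.int64(230)), (295, np.int64(231)), (299, np.int64(221)), (303, np.int64(445)), (307, np.int64(302)), (311, np.int64(292)), (315, np.int64(290)), (319, np.int64(290))]
[(166, np.int64(482)), (170, np.int64(482)), (174, np.int64(482)), (178, np.int64(482)), (182, np.int64(483)), (186, np.int64(264)), (190, np.int64(238)), (194, np.int64(234)), (198, np.int64(239)), (202, np.int64(232)), (206, np.int64(234)), (210, np.int64(412)), (214, np.int64(480)), (218, np.int64(480)), (222, np.int64(479)), (226, np.int64(428)), (230, np.int64(141)), (234, np.int64(244)), (238, np.int64(235)), (242, np.int64(268)), (246, np.int64(268)), (250, np.int64(311)), (254, np.int64(399)), (258, np.int64(513)), (262, np.int64(421)), (266, np.int64(397))]
```

>>> arm_command(targets=[[-0.5,0,40,0,0.7],[-0.5,0,65,0,0.7],[-0.5,0,76,0,0.7],[-0.5,0,80.5,0,0.7],[-0.5,0,80.5,0,0.7]])

```text
t: 17.1
eef_pos: [438.3, -145.4, 5.3]
tcp_rot: [3.142, 0.001, 2.737]
ft_force: [0.7, 0.4, 0.2]
opening: 0.698
grip_force: 0.0
```

>>> arm_command(targets=[[0,0,0,0,0.7],[0,0,0,0,0.45],[0,0,0,0,0.45],[0,0,0,0,0.45],[0,0,0,0,0.45]])

```text
t: 17.6
eef_pos: [437.9, -145.6, 5.0]
tcp_rot: [3.142, 0.001, 2.737]
ft_force: [-0.6, -0.7, 7.2]
opening: 0.496
grip_force: 30.0
```

>>> arm_command(targets=[[0,0,0,0,0.45],[0,0,-5,0,0.45],[0,0,-40,0,0.45],[0,0,-80,0,0.45],[0,0,-120,0,0.45]])

```text
t: 18.1
eef_pos: [437.3, -145.3, 126.1]
tcp_rot: [3.141, -0.001, 2.737]
ft_force: [0.4, 0.3, -0.8]
opening: 0.494
grip_force: 30.0
```

```bash
python3 - <<'E'
from h import *
s=env.state();print(s['eef_pos'],s['ft_force'],totool((478.8,171.7,165))[:3])
E
```

```text
[ 437.28153561 -145.26793103  126.0566582 ] [ 0.44310777  0.31375254 -0.83048799] [ 86.75050716 307.70016641 -38.78135062]
```

>>> arm_command(targets=[[10,36,-30,0,0.45],[23,83,-38,0,0.45],[36,130,-38,0,0.45],[49,176,-38,0,0.45],[62,222,-38,0,0.45]])

```text
t: 18.6
eef_pos: [467.9, 84.9, 163.1]
tcp_rot: [3.141, 0.0, 2.737]
ft_force: [0.7, -1.0, -1.0]
opening: 0.495
grip_force: 30.0
```

>>> arm_command(targets=[[13,46,0,0,0.45],[24.5,85.7,0,0,0.45],[24.5,85.7,0,0,0.45],[24.5,85.7,0,0,0.45],[24.5,85.7,0,0,0.45]])

```text
t: 19.1
eef_pos: [479.1, 170.7, 162.7]
tcp_rot: [-3.141, -0.0, 2.736]
ft_force: [-0.3, -0.5, -0.3]
opening: 0.493
grip_force: 30.0
```

```bash
python3 - <<'E'
from h import *
s=env.state();print(s['eef_pos'],s['ft_force'],s['moment'],totool((479,171.7,165))[:3])
E
```

```text
[479.14459507 170.69203633 162.65142047] [-0.34930979 -0.54145884 -0.31422731] [-0.00624122  0.01727014 -0.01182081] [ 0.53119021  0.86853558 -2.34866074]
```

>>> arm_command(targets=[[0.5,0.9,12,0,0.45],[0.5,0.9,24,0,0.45],[0.5,0.9,32,0,0.45],[0.5,0.9,37,0,0.45],[0.5,0.9,38,0,0.45]])

```text
t: 19.6
eef_pos: [479.1, 172.2, 123.8]
tcp_rot: [-3.141, -0.001, 2.736]
ft_force: [0.3, 0.6, -0.1]
opening: 0.494
grip_force: 30.0
```

>>> arm_command(targets=[[0,0,2,0,0.45],[0,0,4,0,0.45],[0,0,6,0,0.45],[0,0,8,0,0.45],[0,0,10,0,0.45]])

```text
t: 20.1
eef_pos: [479.4, 172.5, 114.6]
tcp_rot: [3.141, 0.0, 2.737]
ft_force: [0.5, 0.7, -1.0]
opening: 0.497
grip_force: 30.0
```

>>> arm_command(targets=[[0,0,1,0,0.45],[0,0,2,0,0.45],[0,0,3,0,0.45],[0,0,4,0,0.45],[0,0,5,0,0.45]])

```text
t: 20.6
eef_pos: [479.1, 172.2, 109.5]
tcp_rot: [-3.141, -0.0, 2.737]
ft_force: [-1.9, -3.6, 0.6]
opening: 0.496
grip_force: 30.0
```

Lateral force points along tool −y, so I'll shift that way.

>>> arm_command(targets=[[0,-0.4,0,0,0.45],[0,-0.7,0,0,0.45],[0,-0.7,0.5,0,0.45],[0,-0.7,1,0,0.45],[0,-0.7,1,0,0.45]])

```text
t: 21.1
eef_pos: [479.1, 171.8, 108.6]
tcp_rot: [3.141, 0.0, 2.737]
ft_force: [-0.9, 0.0, -0.3]
opening: 0.495
grip_force: 30.0
```

>>> arm_command(targets=[[0,0,0.5,0,0.45],[0,0,1,0,0.45],[0,0,1.5,0,0.45],[0,0,2,0,0.45],[0,0,2.5,0,0.45]])

```text
t: 21.6
eef_pos: [479.2, 171.8, 106.2]
tcp_rot: [3.141, 0.0, 2.737]
ft_force: [0.2, -0.1, 0.7]
opening: 0.493
grip_force: 30.0
```

>>> arm_command(targets=[[0,0,0.5,0,0.45],[0,0,1,0,0.45],[0,0,1.5,0,0.45],[0,0,2,0,0.45],[0,0,2.5,0,0.45]])

```text
t: 22.1
eef_pos: [479.1, 171.8, 103.6]
tcp_rot: [3.142, 0.0, 2.737]
ft_force: [-0.3, 0.3, 1.0]
opening: 0.499
grip_force: 30.0
```

>>> arm_command(targets=[[0,0,0.4,0,0.45],[0,0,0.8,0,0.45],[0,0,1.2,0,0.45],[0,0,1.6,0,0.45],[0,0,2,0,0.45]])

```text
t: 22.6
eef_pos: [479.1, 171.8, 101.9]
tcp_rot: [3.141, 0.0, 2.737]
ft_force: [-1.3, -0.9, 6.1]
opening: 0.494
grip_force: 30.0
```

>>> arm_command(targets=[[0,0,0.8,0,0.45],[0,0,1.6,0,0.45],[0,0,2.4,0,0.45],[0,0,3.2,0,0.45],[0,0,4,0,0.45]])

```text
t: 23.1
eef_pos: [479.1, 171.8, 98.0]
tcp_rot: [3.141, 0.0, 2.737]
ft_force: [-2.1, -1.3, 6.2]
opening: 0.495
grip_force: 30.0
```

>>> arm_command(targets=[[0,0,0.8,0,0.45],[0,0,1.6,0,0.45],[0,0,2.4,0,0.45],[0,0,3.2,0,0.45],[0,0,4,0,0.45]])

```text
t: 23.6
eef_pos: [479.1, 171.8, 94.0]
tcp_rot: [3.141, 0.0, 2.737]
ft_force: [-1.2, -0.7, 7.2]
opening: 0.495
grip_force: 30.0
```

>>> arm_command(targets=[[0,0,0.6,0,0.45],[0,0,1.2,0,0.45],[0,0,1.8,0,0.45],[0,0,2.4,0,0.45],[0,0,3,0,0.45]])

```text
t: 24.1
eef_pos: [479.1, 171.8, 91.0]
tcp_rot: [3.141, 0.0, 2.737]
ft_force: [-2.3, -1.2, 6.6]
opening: 0.5
grip_force: 30.0
```

>>> arm_command(targets=[[0,0,0.3,0,0.45],[0,0,0.6,0,0.45],[0,0,0.9,0,0.45],[0,0,1.2,0,0.45],[0,0,1.5,0,0.45]])

```text
t: 24.6
eef_pos: [479.1, 171.8, 89.4]
tcp_rot: [3.141, 0.0, 2.737]
ft_force: [-1.1, 0.1, 5.3]
opening: 0.497
grip_force: 30.0
```

>>> arm_command(targets=[[0,0,0.3,0,0.45],[0,0,0.6,0,0.45],[0,0,0.9,0,0.45],[0,0,1.2,0,0.45],[0,0,1.5,0,0.45]])

```text
t: 25.1
eef_pos: [479.1, 171.8, 88.1]
tcp_rot: [3.141, 0.0, 2.737]
ft_force: [-2.9, -0.7, 12.6]
opening: 0.498
grip_force: 30.0
```

>>> arm_command(targets=[[0,0,0.2,0,0.45],[0,0,0.4,0,0.45],[0,0,0.6,0,0.45],[0,0,0.8,0,0.45],[0,0,0.8,0,0.45]])

```text
t: 25.6
eef_pos: [479.2, 171.8, 87.8]
tcp_rot: [3.141, 0.001, 2.737]
ft_force: [-4.5, -0.6, 17.3]
opening: 0.497
grip_force: 30.0
```

>>> arm_command(targets=[[0,0,-0.3,0,0.45],[0,0,-0.6,0,0.45],[0,0,-0.9,0,0.45],[0,0,-1.2,0,0.45],[0,0,-1.2,0,0.45]])

```text
t: 26.1
eef_pos: [479.1, 171.8, 88.4]
tcp_rot: [3.141, 0.0, 2.737]
ft_force: [-2.0, -0.7, 8.0]
opening: 0.499
grip_force: 30.0
```

>>> arm_command(targets=[[0,0,-0.3,0,0.45],[0,0,-0.6,0,0.45],[0,0,-0.9,0,0.45],[0,0,-1.1,0,0.45],[0,0,-1.1,0,0.45]])

```text
t: 26.6
eef_pos: [479.1, 171.8, 89.3]
tcp_rot: [3.141, 0.0, 2.737]
ft_force: [-1.8, -0.6, 5.0]
opening: 0.497
grip_force: 30.0
```

>>> arm_command(targets=[[0,0,-0.2,0,0.45],[0,0,-0.4,0,0.45],[0,0,-0.6,0,0.45],[0,0,-0.6,0,0.45],[0,0,-0.6,0,0.45]])

```text
t: 27.1
eef_pos: [479.0, 171.8, 89.7]
tcp_rot: [3.142, -0.0, 2.737]
ft_force: [-0.3, -0.2, 0.9]
opening: 0.497
grip_force: 30.0
```

Force has dropped to 0.9 N while lifting, so the catches are carrying the spring load. Releasing.

>>> arm_command(targets=[[0,0,0,0,0.6],[0,0,0,0,0.65],[0,0,0,0,0.65],[0,0,0,0,0.65],[0,0,0,0,0.65]])

```text
t: 27.6
eef_pos: [479.1, 171.8, 89.7]
tcp_rot: [3.141, 0.0, 2.737]
ft_force: [-0.1, -0.6, 0.3]
opening: 0.647
grip_force: 0.0
```

>>> arm_command(targets=[[0,0,-5,0,0.65],[0,0,-20,0,0.65],[0,0,-50,0,0.65],[0,0,-70,0,0.65],[0,0,-70,0,0.65]])

```text
t: 28.1
eef_pos: [480.1, 172.0, 162.4]
tcp_rot: [3.139, 0.004, 2.737]
ft_force: [0.5, 0.4, -0.6]
opening: 0.65
grip_force: 0.0
```

```bash
python3 - <<'E'
from h import *
s=env.state();c=shot('wrist','pics/w10.png');print(s['eef_pos'],s['ft_force'])
f=cv2.GaussianBlur(c['frame'],(0,0),.8).astype(int).sum(2)
for top in (97.5,112):
  q=[np.array(proj(c,(478.8+24*np.cos(a),171.8+24*np.sin(a),top))) for a in np.linspace(0,6.28,60)];print(top,np.min(q,0),np.max(q,0),proj(c,(478.8,171.8,top)))
u,v=[int(x) for x in proj(c,(478.8,171.8,97.5))]
print([(x,f[v,x]) for x in range(u-44,u+45,3)]);print([(x,f[x,u]) for x in range(v-44,v+45,3)])
E
```

```text
[480.10956269 172.04529026 162.38151002] [ 0.48438258  0.40106186 -0.62156044]
97.5 [235.37958119 187.3825082 ] [302.31506297 251.15496102] (np.float64(268.85545570200367), np.float64(220.11549036275827))
112 [233.36243165 192.10936783] [304.33426059 259.35856501] (np.float64(268.85872380354493), np.float64(226.68091050726824))
[(224, np.int64(359)), (227, np.int64(244)), (230, np.int64(244)), (233, np.int64(244)), (236, np.int64(179)), (239, np.int64(170)), (242, np.int64(175)), (245, np.int64(175)), (248, np.int64(184)), (251, np.int64(203)), (254, np.int64(175)), (257, np.int64(277)), (260, np.int64(358)), (263, np.int64(371)), (266, np.int64(388)), (269, np.int64(380)), (272, np.int64(366)), (275, np.int64(359)), (278, np.int64(268)), (281, np.int64(153)), (284, np.int64(172)), (287, np.int64(174)), (290, np.int64(173)), (293, np.int64(171)), (296, np.int64(174)), (299, np.int64(173)), (302, np.int64(209)), (305, np.int64(259)), (308, np.int64(360)), (311, np.int64(663))]
[(176, np.int64(179)), (179, np.int64(299)), (182, np.int64(376)), (185, np.int64(175)), (188, np.int64(165)), (191, np.int64(181)), (194, np.int64(174)), (197, np.int64(178)), (200, np.int64(175)), (203, np.int64(174)), (206, np.int64(184)), (209, np.int64(306)), (212, np.int64(335)), (215, np.int64(363)), (218, np.int64(374)), (221, np.int64(393)), (224, np.int64(414)), (227, np.int64(455)), (230, np.int64(457)), (233, np.int64(385)), (236, np.int64(203)), (239, np.int64(173)), (242, np.int64(173)), (245, np.int64(174)), (248, np.int64(181)), (251, np.int64(395)), (254, np.int64(477)), (257, np.int64(476)), (260, np.int64(476)), (263, np.int64(477))]
```

The collar's rim ends at row 250, matching the latched height (unlatched would put it at 259). Handing in.

```bash
python3 -c "
from cell import env
print(env.job_done())"
```

```text
the job is handed in; nothing more can be done
None
```

The job is handed in with spacer, washer and retainer stacked round the shaft, the collar held by the catches and the gripper clear; the highest force read was about 17 N, the bystanders were never approached, and no verdict came back.

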